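# Set out the wooden firs on their log slices by size

## Robot

A 6-joint arm with a two-finger parallel gripper is mounted at the origin on the work surface. World frame = base frame: x ahead of the robot, y to its left, z up, the work surface at z = 0. Lengths are in mm, angles in degrees, forces in N, time in s.
With the tool pointing down it reaches from about 350 to 850 mm from the base axis. Payload 8.1 kg.
Tool frame: the origin (TCP) lies between the finger pads; the fingertips stand 11 mm ahead of it and the grasp point (between the pads) lies 8 mm behind it; z points along the fingers, y is the line along which they close (so a half turn about z gives the same grasp; the last joint's range is limited). The gripper opens to 85 mm and grips with 20 to 120 N. Pads are 22 mm wide; open, the fingers measure 114 mm over their backs; the gripper's body (76 mm by 85 mm) begins 54 mm behind the grasp point. The pads swing forward as they close: fully open they stand 13 mm farther back than shut.
Start: joints at [70.279, 7.471, 85.268, -0, 87.261, -4.893], TCP at [153.53, 580.029, 217.392] pointing down, gripper open.
Joint ranges: [-169.43, 169.43], [-51.17, 129.36], [1.28, 143.12], [-76.62, 256.62], [0, 156.53], [-152.29, 152.29]. Speed limits (degrees/s): [136.94, 136.94, 159.86, 180, 180, 180].

## Interface

Orientations are given as [roll, pitch, yaw] about the fixed x, y, z axes, in that order (R = Rz(yaw) Ry(pitch) Rx(roll)).
In Python, from bench import r, snapshot, get_calibration gives the robot as it stands.
- The arm moves only by the tool step_arm, never from a script. Its argument "rows" is a list of rows, each a list of 2 entries, a list of its own where there are three numbers: the shift along the tool's x, y, z in mm, then the turn about the tool's z in degrees. In form: [[[tx, ty, tz], yaw], ...]. A call has 1 to 12 rows; each row is the pose to reach, as a shift and turn from the pose commanded when the call began, along the tool's axes at that moment; what a row does not reach only later rows make up. A row lasts 1/10 s, in which the tool goes at most 50 mm and 8.59 degrees, less where a joint would pass 70% of its speed; a pose out of reach is approached as far as the arm can. A call with a gripper value outside its range is refused whole. "fingers" is the opening, from 0 (shut) to 1 (fully open), set as the call begins (left out, the last holds). The fingers move at their own pace and stop on an object; "squeeze" is the grip in N (left out, the last holds). Time passes only in rows, so rows that repeat a pose let the fingers close. It gives the time, the measured TCP pose, the force, the opening and the grip force at its end, in the units of the state.
- r.sense(): the state, without advancing time (a new reading comes with each control period).
- snapshot(name): name is "scene" or "top" or "wrist"; returns the picture (400x640x3 uint8, blue, green, red); there is no depth.
- get_calibration(name): a dict with "fovy" (degrees; the focal length in pixels is half the picture's height over the tangent of half this angle, whatever the lens; pixels are square), "cx", "cy" (the principal point, pixels), "eye" and "orientation" of the camera in the world. Camera axes: x right, y up, looking along -z (the intrinsics and any distortion apply to the point x, -y, -z); pixel columns grow to the right and rows downward; lengths in mm; the calibration is good to about 2 mm. A picture is of the moment at which its call begins: read the wrist's pose just before it. get_calibration takes no time and is no camera call; for the wrist camera it gives the pose at the moment of the call.
- r.hand_in(): hands the job in; it is judged then, once.
The state is a dict: "time": time; "joint_pos": joint angles; "qd": joint speeds; "joint_efforts": joint torques, N m; "tool_pos": TCP position; "tcp_rot": TCP orientation; "ft_force": force on the tool from outside, world axes, zero at the start; "wrist_torque": the same for the moment, N m; "finger_gap": finger opening in mm; "grip_force": force on a finger pad.
Only numpy, scipy, OpenCV 4.12 (cv2) and the standard library are available. Lean on these libraries where they do the work, as an engineer would, in place of code of your own. Each camera call takes 0.05 s, during which the arm holds its last target. There are 200 camera calls.

## Task

Dress the display: stand each of the four white wooden fir trees upright in the middle of the log slice that matches it in size, the smallest tree on the smallest slice and so on up to the largest tree on the largest slice, in any order. Set the trees down without dropping them or knocking any over, and leave the two mushrooms standing where they are.

Things in the scene. Friction and masses are not known exactly. Their poses are not given: they have to be found in the camera images.
- tree_small: The smallest of four white wooden fir trees, loose, upright: 3 tiers counting the top one, 110 mm tall, widest tier 52 mm across, flat round foot 44 mm across. Its top is a straight upright cylinder 28 mm in diameter, from 54 to 88 mm above the underside, under a 22 mm pointed tip: the place to grip it from above. The tiers below are stepped cones that widen downwards. Origin: centre of the underside, z up; round, so its yaw does not matter. Weighs up to 0.25 kg.
- tree_medium: The second smallest of four white wooden fir trees, loose, upright: 4 tiers counting the top one, 128 mm tall, widest tier 64 mm across, flat round foot 56 mm across. Its top is a straight upright cylinder 28 mm in diameter, from 72 to 106 mm above the underside, under a 22 mm pointed tip: the place to grip it from above. The tiers below are stepped cones that widen downwards. Origin: centre of the underside, z up; round, so its yaw does not matter. Weighs up to 0.25 kg.
- tree_large: The second largest of four white wooden fir trees, loose, upright: 5 tiers counting the top one, 146 mm tall, widest tier 76 mm across, flat round foot 68 mm across. Its top is a straight upright cylinder 28 mm in diameter, from 90 to 124 mm above the underside, under a 22 mm pointed tip: the place to grip it from above. The tiers below are stepped cones that widen downwards. Origin: centre of the underside, z up; round, so its yaw does not matter. Weighs up to 0.25 kg.
- tree_largest: The largest of four white wooden fir trees, loose, upright: 6 tiers counting the top one, 164 mm tall, widest tier 88 mm across, flat round foot 80 mm across. Its top is a straight upright cylinder 28 mm in diameter, from 108 to 142 mm above the underside, under a 22 mm pointed tip: the place to grip it from above. The tiers below are stepped cones that widen downwards. Origin: centre of the underside, z up; round, so its yaw does not matter. Weighs up to 0.25 kg.
- slice_small: The smallest of four round log slices (pale face, dark bark), 75 mm in diameter, 25 mm thick, lying flat and fixed to the table. Origin: centre of the underside, at table height; its flat top is 25 mm above.
- slice_medium: The second smallest of four round log slices (pale face, dark bark), 95 mm in diameter, 25 mm thick, lying flat and fixed to the table. Origin: centre of the underside, at table height; its flat top is 25 mm above.
- slice_large: The second largest of four round log slices (pale face, dark bark), 115 mm in diameter, 25 mm thick, lying flat and fixed to the table. Origin: centre of the underside, at table height; its flat top is 25 mm above.
- slice_largest: The largest of four round log slices (pale face, dark bark), 135 mm in diameter, 25 mm thick, lying flat and fixed to the table. Origin: centre of the underside, at table height; its flat top is 25 mm above.
- mushroom_a: A loose wooden mushroom with a pale stem and a cork-brown domed cap, 85 mm tall, cap 68 mm across, standing among the trees; to be left alone. Origin: centre of the underside, z up.
- mushroom_b: A loose wooden mushroom with a pale stem and a cork-brown domed cap, 72 mm tall, cap 58 mm across, standing among the trees; to be left alone. Origin: centre of the underside, z up.
Mind the look-alikes: they are no part of the job. What is shaped like the tree_largest but blue, green or red is not meant.

How it is judged:
By the outcome, as a careful person would: the job done as asked, in the order asked, and still so for the second after the job is handed in, with the robot touching nothing.
It also fails if it takes over 134 s, if anything falls off the work surface, if the arm or the gripper's body presses on something with over 40 N, if the wrist force passes 120 N, or if a joint passes its speed limit or range.

## Working session

There is one attempt and no reset: what is moved stays moved. The work goes in short steps, Python scripts to look and compute and a tool call to move; the robot and the scene stay as the last step left them, time stands still between calls to the robot, and variables do not carry over. Pictures are saved under pics/ and viewed, at most 14 in all, crops included, and the job is handed in when it is done.

Besides the shell and the picture viewer there is one more tool, called as name(argument=value, ...) on one line, values as JSON. step_arm: Moves the arm, as the interface text tells. Its arguments: {"type":"object","properties":{"rows":{"type":"array"},"fingers":{"type":"number"},"squeeze":{"type":"number"}},"required":["rows"]}

```bash
mkdir -p pics; ls; python3 - <<'E'
from bench import r, snapshot, get_calibration
import cv2
for n in ("top","scene"):
    cv2.imwrite(f"pics/{n}0.png",snapshot(n)); print(n,get_calibration(n))
print(r.sense())
E
```

```text
pics
top {'fovy': 52.03280111806303, 'cx': 318.6589486498436, 'cy': 204.87860219967072, 'eye': array([ 464.00046766,  -10.78267985, 1059.32047222]), 'orientation': array([  4.04173572,   0.94026644, -90.51254716])}
scene {'fovy': 56.07694555584777, 'cx': 319.1108632199878, 'cy': 205.66646042452356, 'eye': array([1229.16414295,   14.49861852,  898.00337609]), 'orientation': array([38.50895601,  0.27138956, 88.94353618])}
{'time': 0.1, 'joint_pos': array([ 7.02794371e+01,  7.51314882e+00,  8.53248557e+01, -1.37276275e-03,
        8.72633548e+01, -4.89290739e+00]), 'qd': array([-0.0906725 , -0.10883445, -0.09804539, -0.03271609, -0.05302102,
        0.02896709]), 'joint_efforts': array([ 1.85951627e-03, -5.70939982e+01, -5.01951742e+01, -2.97166230e-05,
        7.79851049e-03,  3.39513872e-05]), 'tool_pos': array([153.34760839, 579.50633615, 216.40728624]), 'tcp_rot': array([-1.79898893e+02, -7.27920573e-03,  1.65172405e+02]), 'ft_force': array([-0.12107336,  1.02245846, -0.48317361]), 'wrist_torque': array([-0.02543466,  0.01099104,  0.00724483]), 'grip_force': 0.0, 'finger_gap': 85.30412053578796}
```

View pics/top0.png

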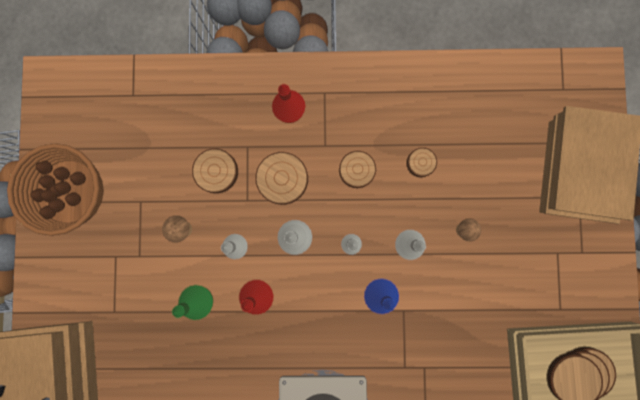

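View pics/scene0.png

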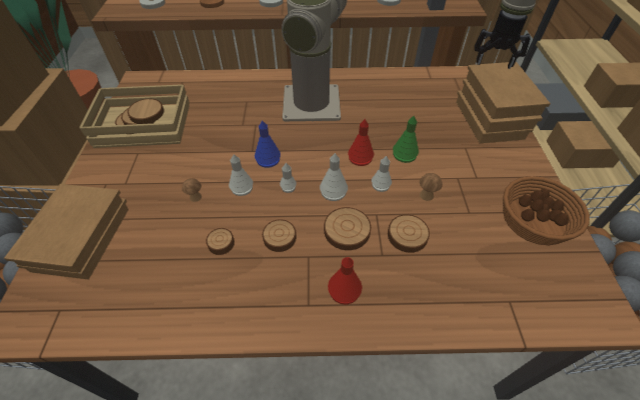

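The top view shows the four white trees at about (235,246), (295,237), (351,244) and (410,244). The slices are at (215,170), (281,177), (357,169) and (422,162), and the mushrooms are at (176,229) and (468,230). The blue, green and red cones are the look-alikes. By width, the white trees from left to right are medium, largest, small, large. The slices from left to right are large, largest, medium, small.

```bash
cat > h.py <<'E'
import numpy as np, cv2
from scipy.spatial.transform import Rotation as Ro
from bench import r, snapshot, get_calibration
def ray(c,u,v,z):
    f=200/np.tan(np.radians(c["fovy"]/2))
    d=Ro.from_euler("xyz",c["orientation"],degrees=True).as_matrix()@np.array([(u-c["cx"])/f,-(v-c["cy"])/f,-1])
    e=np.array(c["eye"]); return e+d*(z-e[2])/d[2]
def proj(c,p):
    f=200/np.tan(np.radians(c["fovy"]/2))
    q=Ro.from_euler("xyz",c["orientation"],degrees=True).as_matrix().T@(np.array(p)-c["eye"])
    return c["cx"]+f*q[0]/-q[2], c["cy"]-f*q[1]/-q[2]
def white(im,lo=95):
    h=cv2.cvtColor(im,cv2.COLOR_BGR2HSV); return ((h[...,1]<45)&(h[...,2]>lo)).astype(np.uint8)*255
def shift(xy,z=None):
    "tool-axis shift (mm) from present TCP to world target"
    s=r.sense(); R=Ro.from_euler("xyz",s["tcp_rot"],degrees=True).as_matrix()
    p=np.array([xy[0],xy[1],s["tool_pos"][2] if z is None else z]); return R.T@(p-s["tool_pos"])
E
python3 - <<'E'
from h import *
T=cv2.imread("pics/top0.png");S=cv2.imread("pics/scene0.png")
ct,cs=get_calibration("top"),get_calibration("scene")
H=[128,164,110,146];nm=["medium","largest","small","large"]
for im,c,box,n in((T,ct,(210,205,440,270),"top"),(S,cs,(200,145,420,200),"scene")):
    x0,y0,x1,y1=box; m=white(im[y0:y1,x0:x1])
    cn=[k for k in cv2.findContours(m,cv2.RETR_EXTERNAL,cv2.CHAIN_APPROX_NONE)[0] if cv2.contourArea(k)>60]
    cn=[k+np.array([x0,y0]) for k in cn]
    cn.sort(key=lambda k:k[:,0,0].mean()*(1 if n=="top" else -1))
    for i,k in enumerate(cn):
        p=k[:,0,:]; 
        if n=="top":
            (u,v),rad=cv2.minEnclosingCircle(k); print(n,nm[i],(u,v),rad,ray(c,u,v,18)[:2].round(1),"diam",(2*rad*1059/410))
        else:
            t=p[p[:,1]==p[:,1].min()].mean(0); print(n,nm[i],t,"tip",ray(c,*t,H[i])[:2].round(1), "rect",cv2.boundingRect(k))
# slices, by saturation/brightness in top view
x0,y0,x1,y1=180,135,450,215
h=cv2.cvtColor(T[y0:y1,x0:x1],cv2.COLOR_BGR2HSV)
for (u,v) in((215,170),(281,177),(357,169),(422,162),(150,170),(250,160)): print((u,v),h[min(v-y0,79),max(u-x0,0)] )
g=cv2.cvtColor(T,cv2.COLOR_BGR2GRAY); 
for (u,v) in((215,170),(281,177),(357,169),(422,162)): 
    c=cv2.HoughCircles(cv2.resize(g[v-40:v+40,u-40:u+40],None,fx=4,fy=4,interpolation=cv2.INTER_CUBIC),cv2.HOUGH_GRADIENT,1,400,param1=80,param2=15,minRadius=50,maxRadius=115)[0,0]
    cc=c[:2]/4+[u-40,v-40]; print(cc,c[2]/4*2/410*1040, ray(ct,*cc,25)[:2].round(1))
cv2.imwrite("pics/crop1.png",cv2.resize(T[130:270,190:450],None,fx=3,fy=3,interpolation=cv2.INTER_CUBIC))
for u,v,z in((176,229,85),(468,230,72),(381,296,90),(256,297,90),(288,105,90)): print("other",ray(ct,u,v,z)[:2].round())
cv2.imwrite("pics/wrist0.png",snapshot("wrist"));print(get_calibration("wrist"))
E
```

```text
top medium (233.84246826171875, 246.14041137695312) 12.843331336975098 [434.9 221.9] diam 66.34677017491039
top largest (294.5206604003906, 237.05372619628906) 17.010831832885742 [456.6  67.6] diam 87.87546785866341
top small (351.1358642578125, 244.1413116455078) 10.033495903015137 [437.4 -75.6] diam 51.831571518502585
top large (410.1896667480469, 244.5) 14.886199951171875 [ 435.3 -224.3] diam 76.89993047946837
scene medium [378.5 170. ] tip [491.2 192.7] rect (372, 170, 19, 21)
scene largest [329.5 168. ] tip [515.2  52.4] rect (320, 168, 27, 32)
scene small [283. 176.] tip [491.4 -79. ] rect (280, 176, 16, 16)
scene large [241.5 169. ] tip [ 495.9 -191.2] rect (229, 169, 24, 27)
(215, 170) [ 14 117 186]
(281, 177) [ 15 118 186]
(357, 169) [ 15 115 186]
(422, 162) [ 15 116 185]
(150, 170) [ 13 130 153]
(250, 160) [ 13 129 164]
[214.125 170.625] 105.77561 [627.7 272. ]
[281.625 177.875] 125.18048 [607.1  99.2]
[357.625 169.125] 86.75122 [627.4 -94.4]
[422.625 161.625] 66.07805 [ 644.7 -259.5]
other [479. 346.]
other [ 470. -352.]
other [ 318. -139.]
other [318. 153.]
other [775.  76.]
{'fovy': 59.79684195784807, 'cx': 318.74993415671725, 'cy': 199.90318719100102, 'eye': array([ 80.88464329, 599.98074841, 372.50054828]), 'orientation': array([-1.71426577e+01,  7.50418706e-02,  7.52560434e+01])}
```

View pics/crop1.png

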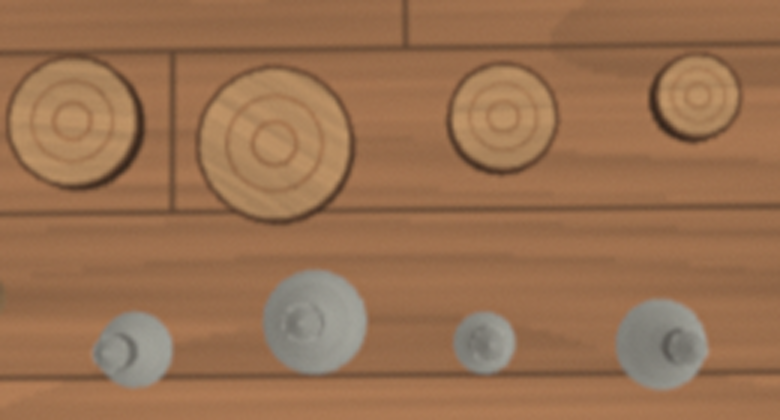

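The crop confirms the sizes: the white trees are 66, 88, 52 and 77 mm wide, which makes them medium, largest, small and large. The white pieces are clearly not the coloured look-alikes. I'll move over the medium tree and turn the tool to line up with the world axes.

step_arm(rows=[[[0,0,-50],0],[[0,0,-100],-5],[[-45,-35,-113],-10],[[-85,-65,-113],-14.8],[[-125,-95,-113],-14.8],[[-165,-124,-113],-14.8],[[-205,-154,-113],-14.8],[[-245,-184,-113],-14.8],[[-285,-214,-113],-14.8],[[-325,-244,-113],-14.8],[[-364,-274,-113],-14.8],[[-364,-274,-113],-14.8]])

```text
time: 1.35
tool_pos: [437.6, 217.7, 329.8]
tcp_rot: [-179.9, 0.0, 179.7]
ft_force: [-0.6, 1.0, -0.1]
finger_gap: 85.5
grip_force: 0.0
```

```bash
python3 - <<'E'
from h import *
s=r.sense();print(s["time"],s["tool_pos"],s["tcp_rot"],s["ft_force"])
c=get_calibration("wrist");im=snapshot("wrist");cv2.imwrite("pics/w1.png",im)
print(c["eye"],c["orientation"],proj(c,[435,222,128]),proj(c,[435,222,0]))
E
```

```text
1.35 [437.63392093 217.6643488  329.84552449] [-1.79891755e+02  3.51211950e-03  1.79651893e+02] [-0.57284711  0.99890842 -0.1363161 ]
[362.54721064 219.29148676 485.74776818] [-17.15576099   0.09175322  89.73581827] (np.float64(322.21247583419574), np.float64(165.1316677217779)) (np.float64(321.4870615725887), np.float64(146.8409126442786))
```

View pics/w1.png

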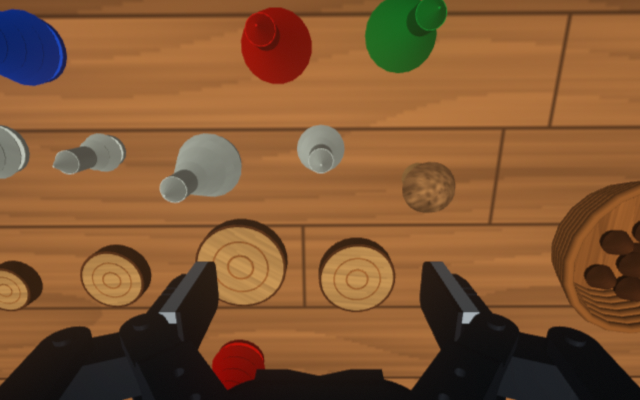

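The wrist view shows the medium tree at (321,148), within 1–2 px of the prediction. The largest tree's foot is near (210,165), and the slices are at about (357,274) large, (241,267) largest, (114,279) medium and (10,290) small. I'll cross-check the slices and trees from this view numerically.

```bash
python3 - <<'E'
from h import *
im=cv2.imread("pics/w1.png");c=get_calibration("wrist")
hs=cv2.cvtColor(im,cv2.COLOR_BGR2HSV)
def fit(u,v,rad,z):  # pale-face blob via flood fill over blurred colour, then ellipse
    g=cv2.cvtColor(im,cv2.COLOR_BGR2GRAY); y0,x0=v-rad-12,u-rad-12
    sub=g[max(0,y0):v+rad+12,max(0,x0):u+rad+12]
    cc=cv2.HoughCircles(cv2.resize(sub,None,fx=4,fy=4,interpolation=cv2.INTER_CUBIC),cv2.HOUGH_GRADIENT,1,400,param1=80,param2=12,minRadius=int(4*rad*.85),maxRadius=int(4*rad*1.15))[0,0]/4
    q=cc[:2]+[max(0,x0),max(0,y0)]; return q,cc[2],ray(c,*q,z)[:2].round(1)
print("slice large",fit(357,274,37,25));print("slice largest",fit(241,267,44,25));print("slice medium",fit(114,279,31,25))
print("tree medium",fit(321,148,23,15));
for n,p,z in(("med",(434.9,221.9),128),("largest",(456.6,67.6),164),("small",(437.4,-75.6),110)):print(n,np.round(proj(c,[*p,z]),1),np.round(proj(c,[*p,0]),1))
m=white(im)[100:220,30:380]
for k in cv2.findContours(m,cv2.RETR_EXTERNAL,cv2.CHAIN_APPROX_NONE)[0]:
    if cv2.contourArea(k)>200: print("blob",np.array(cv2.boundingRect(k))+[30,100,0,0])
E
```

```text
slice large (array([355.625, 274.875]), np.float32(37.525), array([620.6, 273.7]))
slice largest (array([242.375, 263.375]), np.float32(44.875), array([601. , 106.9]))
slice medium (array([116.625, 279.125]), np.float32(34.8), array([626.4, -82.6]))Traceback (most recent call last):
  File "<stdin>", line 10, in <module>
  File "<stdin>", line 7, in fit
TypeError: 'NoneType' object is not subscriptable
```

step_arm(rows=[[[-37,-12,0],0],[[-74,-24,0],0],[[-110,-35,0],0],[[-110,-35,0],0],[[-110,-35,0],0]])

```text
time: 1.9
tool_pos: [544.9, 187.9, 329.3]
tcp_rot: [-180.0, -0.1, 180.0]
ft_force: [-0.4, 0.1, 0.5]
finger_gap: 85.3
grip_force: 0.0
```

```bash
python3 - <<'E'
from h import *
import pickle
c=get_calibration("wrist");im=snapshot("wrist");cv2.imwrite("pics/w2.png",im);pickle.dump(c,open("w2.pkl","wb"));print(r.sense()["tool_pos"],c["eye"])
E
```

```text
[544.50767674 188.15794736 329.9807488 ] [470.16770101 188.78075076 485.40783874]
```

step_arm(rows=[[[0,-45,0],0],[[0,-90,0],0],[[0,-135,0],0],[[0,-180,0],0],[[0,-225,0],0],[[0,-270,0],0],[[0,-315,0],0],[[0,-360,0],0],[[0,-360,0],0],[[0,-360,0],0]])

```text
time: 2.95
tool_pos: [544.7, -172.6, 330.9]
tcp_rot: [180.0, 0.0, 179.9]
ft_force: [0.3, 0.7, -1.0]
finger_gap: 85.5
grip_force: 0.0
```

```bash
cat >> h.py <<'E'
def face(im,c,p,R):
    "ellipse fit of a pale slice face near world p (z=25), R radius mm"
    u,v=proj(c,[*p,25]); rp=R*348/(c["eye"][2]-25)*1.0
    out=[]
    g=cv2.GaussianBlur(cv2.cvtColor(im,cv2.COLOR_BGR2GRAY),(3,3),0)
    # radial scan outward to the dark bark line
    for a in np.radians(np.arange(0,360,3)):
        t=np.arange(rp*.75,rp*1.3,.5); x=u+t*np.cos(a);y=v+t*np.sin(a)
        pr=cv2.remap(g,x.astype(np.float32)[None],y.astype(np.float32)[None],cv2.INTER_LINEAR,borderMode=cv2.BORDER_REPLICATE)[0].astype(float)
        k=np.where(np.diff(pr)<-5)[0]
        if len(k): k=k[0]; out.append((x[k],y[k]))
    q=np.array([ray(c,*o,25)[:2] for o in out])
    for _ in range(6): # circle fit with trimming, on the face plane
        A=np.c_[2*q,np.ones(len(q))]; s=np.linalg.lstsq(A,(q**2).sum(1),rcond=None)[0]
        rad=np.sqrt(s[2]+s[0]**2+s[1]**2); e=abs(np.hypot(*(q-s[:2]).T)-rad); q=q[e<max(1.5,2*np.median(e))]
    return s[:2].round(1),round(rad,1),len(q),round(np.median(e),2)
E
python3 - <<'E'
from h import *
import pickle
c2=get_calibration("wrist");im2=snapshot("wrist");cv2.imwrite("pics/w3.png",im2);pickle.dump(c2,open("w3.pkl","wb"))
print(r.sense()["tool_pos"],c2["eye"])
c1=pickle.load(open("w2.pkl","rb"));im1=cv2.imread("pics/w2.png")
T=cv2.imread("pics/top0.png");ct=get_calibration("top")
for n,p,R,i,c in(("large",(625,272),57.5,im1,c1),("largest",(605,102),67.5,im1,c1),("medium",(627,-92),47.5,im2,c2),("small",(645,-258),37.5,im2,c2)):
    f=face(i,c,p,R); print(n,f,face(i,c,f[0],R))
E
```

```text
[ 544.97229824 -171.76438718  330.99555872] [ 469.53171883 -171.68247069  486.80057939]
large (array([628.3, 273.7]), np.float64(51.0), 120, np.float64(0.2)) (array([628.2, 273.8]), np.float64(51.0), 120, np.float64(0.19))
largest (array([607.5, 101.3]), np.float64(61.0), 120, np.float64(0.24)) (array([607.6, 101.4]), np.float64(61.1), 120, np.float64(0.22))
medium (array([628. , -92.9]), np.float64(41.1), 120, np.float64(0.22)) (array([628.1, -92.9]), np.float64(41.1), 120, np.float64(0.22))
small (array([ 645.4, -258. ]), np.float64(31.6), 120, np.float64(0.44)) (array([ 645.7, -258.1]), np.float64(31.6), 120, np.float64(0.42))
```

View pics/w3.png

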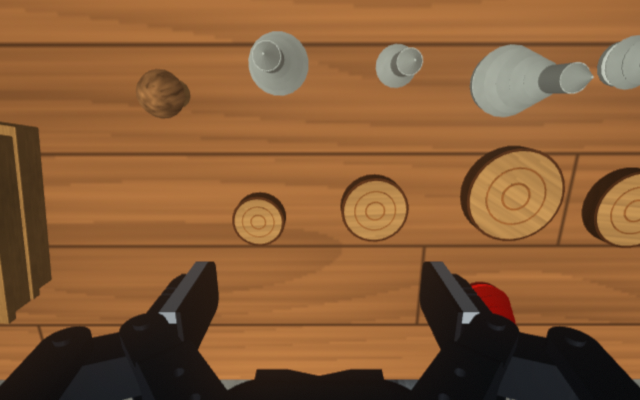

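The second wrist view shows the large tree at (278,65), the small tree at (398,63), and the medium and small slices at (375,210) and (259,218). The slice fits are consistent to about 1 mm. Next are close views of the trees.

step_arm(rows=[[[45,10,0],0],[[90,20,0],0],[[135,22,0],0],[[165,22,0],0],[[165,22,0],0],[[165,22,0],0]])

```text
time: 3.6
tool_pos: [380.4, -149.7, 331.2]
tcp_rot: [-179.9, 0.2, -179.9]
ft_force: [0.6, -1.4, -0.2]
finger_gap: 85.4
grip_force: 0.0
```

```bash
cat >> h.py <<'E'
def tree(im,c,p,R,z=14):
    "circle fit (on plane z) of the widest tier's outline near p, trimmed"
    m=white(im,70); u,v=map(int,proj(c,[*p,z])); 
    n,l=cv2.connectedComponents(m); k=l[v,u]; assert k
    cn=max(cv2.findContours((l==k).astype(np.uint8),cv2.RETR_EXTERNAL,cv2.CHAIN_APPROX_NONE)[0],key=cv2.contourArea)
    q=np.array([ray(c,*o,z)[:2] for o in cn[:,0,:]]); s=np.array(p,float)
    q=q[abs(np.hypot(*(q-s).T)-R)<7]
    for _ in range(8):
        A=np.c_[2*q,np.ones(len(q))]; s=np.linalg.lstsq(A,(q**2).sum(1),rcond=None)[0]
        rad=np.sqrt(s[2]+s[0]**2+s[1]**2); e=abs(np.hypot(*(q-s[:2]).T)-rad); q=q[e<max(1,2.5*np.median(e))]
    return s[:2].round(1),round(rad,1),len(q),len(cn),round(np.median(e),2)
E
python3 - <<'E'
from h import *
c=get_calibration("wrist");im=snapshot("wrist");cv2.imwrite("pics/w4.png",im);print(r.sense()["tool_pos"])
T=cv2.imread("pics/top0.png");ct=get_calibration("top")
for n,p,R in(("large",(435.3,-224.3),38),("small",(437.4,-75.6),26),("largest",(456.6,67.6),44),("medium",(434.9,221.9),32)):
    for I,C in((im,c),(T,ct)):
        try: print(n,[tree(I,C,p,R,z) for z in(0,20)])
        except Exception as e: print(n,repr(e)[:60])
cv2.imwrite("pics/w4c.png",cv2.resize(im[90:300,150:500],None,fx=2,fy=2))
E
```

```text
[ 380.72300101 -149.90861685  330.89824975]
large [(array([ 440.9, -225.5]), np.float64(37.8), 123, 168, np.float64(0.27)), (array([ 435.4, -222.3]), np.float64(36.3), 117, 168, np.float64(0.25))]
large [(array([ 435.8, -227.4]), np.float64(36.2), 65, 82, np.float64(0.38)), (array([ 436.3, -223.3]), np.float64(35.5), 66, 82, np.float64(0.38))]
small [(array([443.1, -71.5]), np.float64(25.3), 67, 115, np.float64(0.35)), (array([437.5, -74.7]), np.float64(24.3), 75, 115, np.float64(0.39))]
small [(array([437.6, -76.6]), np.float64(24.0), 51, 54, np.float64(0.57)), (array([438.1, -75.3]), np.float64(23.6), 51, 54, np.float64(0.56))]
largest [(array([461.2,  75. ]), np.float64(44.1), 97, 241, np.float64(1.02)), (array([454.8,  66.1]), np.float64(42.5), 120, 241, np.float64(0.99))]
largest [(array([456.9,  69. ]), np.float64(42.4), 84, 94, np.float64(0.53)), (array([457. ,  67.5]), np.float64(41.6), 84, 94, np.float64(0.52))]
medium [(array([437. , 227.9]), np.float64(31.7), 83, 204, np.float64(1.64)), (array([433.7, 219.6]), np.float64(31.9), 81, 204, np.float64(1.74))]
medium [(array([434.3, 224. ]), np.float64(30.4), 55, 68, np.float64(0.58)), (array([434.9, 219.6]), np.float64(29.8), 55, 68, np.float64(0.57))]
```

View pics/w4c.png

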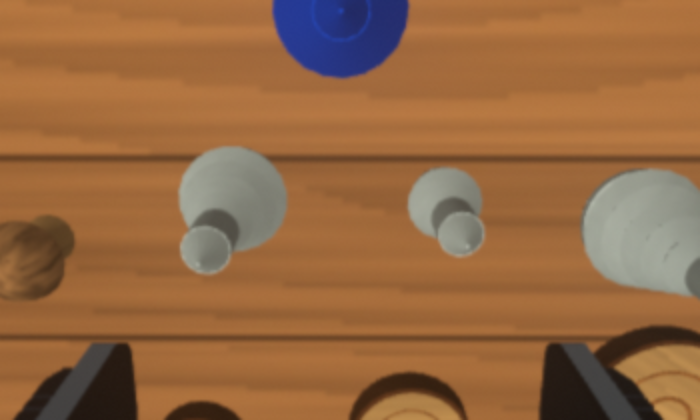

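The crop shows the large tree with its top rim at full-image (253,214), and the small tree with its rim at (380,206). The blue look-alike is clearly separate. I'll check these rims against the rays before descending.

```bash
python3 - <<'E'
from h import *
c=get_calibration("wrist")
print("large rim",ray(c,253,214.5,124).round(1),"small rim",ray(c,380.5,206.5,88).round(1))
print("shift to large",shift((436,-223.5),204).round(1),"small",shift((437.8,-75.2),168).round(1))
E
```

```text
large rim [ 435.1 -221.5  124. ] small rim [437.3 -74.2  88. ]
shift to large [-55.  -73.6 127. ] small [-56.9  74.7 163. ]
```

step_arm(rows=[[[-28,38,0],0],[[-57,75,0],0],[[-57,75,50],0],[[-57,75,100],0],[[-57,75,150],0],[[-57,75,180],0],[[-57,75,205],0],[[-57,75,225],0],[[-57,75,245],0],[[-57,75,262],0],[[-57,75,262],0]], fingers=0.8, squeeze=30)

```text
time: 4.75
tool_pos: [435.4, -74.5, 65.3]
tcp_rot: [179.9, -0.3, -180.0]
ft_force: [-0.8, 0.1, -0.3]
finger_gap: 68.5
grip_force: 0.0
```

step_arm(rows=[[[0,0,0],0],[[0,0,0],0],[[0,0,0],0],[[0,0,0],0],[[0,0,0],0],[[0,0,0],0],[[0,0,0],0],[[0,0,0],0],[[0,0,0],0],[[0,0,0],0]], fingers=0)

```text
time: 5.75
tool_pos: [438.3, -76.1, 69.8]
tcp_rot: [-180.0, 0.1, 180.0]
ft_force: [-0.4, 1.1, 6.3]
finger_gap: 25.9
grip_force: 29.5
```

```bash
python3 - <<'E'
from h import *
s=r.sense();print(s["time"],s["tool_pos"],s["finger_gap"],s["grip_force"],s["ft_force"])
print(shift((645.4,-258.4)).round(1))
cv2.imwrite("pics/w5.png",snapshot("wrist"))
E
```

```text
5.75 [438.26478052 -76.14331344  69.75178517] 25.86519096774785 29.48535587405786 [-0.4126718   1.12463471  6.31075148]
[-207.2 -182.1    0.6]
```

View pics/w5.png

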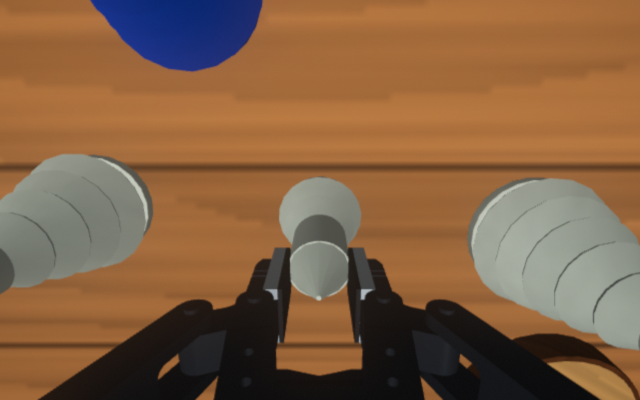

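The small tree sits between the pads, gripped at 30 N. I'll lift it and carry it to the smallest slice.

step_arm(rows=[[[0,0,-15],0],[[0,0,-40],0],[[0,0,-80],0],[[-30,-26,-90],0],[[-65,-57,-90],0],[[-100,-88,-90],0],[[-135,-119,-90],0],[[-170,-150,-90],0],[[-195,-172,-90],0],[[-207,-182,-90],0],[[-207,-182,-90],0],[[-207,-182,-90],0]])

```text
time: 7.0
tool_pos: [643.5, -257.9, 157.8]
tcp_rot: [180.0, -0.1, 180.0]
ft_force: [-0.4, -0.1, -1.4]
finger_gap: 25.5
grip_force: 29.7
```

```bash
python3 - <<'E'
from h import *
P=[]
for i in range(4): cv2.imwrite("pics/w6.png",snapshot("wrist"));P.append(r.sense()["tool_pos"])
s=r.sense();print(np.mean(P,0),np.std(P,0),s["finger_gap"],s["grip_force"],s["ft_force"])
print(shift((645.4,-258.4)).round(1))
E
```

```text
[ 643.4715058  -257.36071184  158.45074396] [0.08145502 0.07311263 0.257566  ] 25.41741504024468 29.657189555000514 [-0.25664512  0.08014234  0.12134554]
[-1.8 -1.1  0. ]
```

View pics/w6.png

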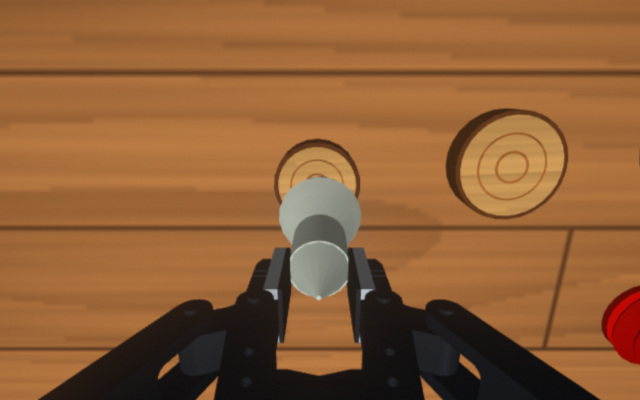

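The small tree hangs straight above the smallest slice. I'll correct by (-2,-1) and lower it.

step_arm(rows=[[[-2,-1,15],0],[[-2,-1,35],0],[[-2,-1,50],0],[[-2,-1,57],0],[[-2,-1,60],0],[[-2,-1,61.5],0],[[-2,-1,61.5],0],[[-2,-1,61.5],0]])

```text
time: 8.0
tool_pos: [646.7, -259.4, 98.0]
tcp_rot: [-180.0, 0.1, 180.0]
ft_force: [0.1, 0.1, -0.6]
finger_gap: 25.3
grip_force: 29.7
```

step_arm(rows=[[[0,0,0.5],0],[[0,0,1],0],[[0,0,1.5],0],[[0,0,2],0],[[0,0,2],0],[[0,0,2],0]])

```text
time: 8.6
tool_pos: [646.1, -259.1, 95.0]
tcp_rot: [-180.0, 0.0, 180.0]
ft_force: [-0.3, 0.0, 0.8]
finger_gap: 25.4
grip_force: 29.7
```

step_arm(rows=[[[0,0,0.5],0],[[0,0,1],0],[[0,0,1],0],[[0,0,1],0]])

```text
time: 9.0
tool_pos: [646.6, -259.2, 94.9]
tcp_rot: [-180.0, 0.1, 180.0]
ft_force: [-0.8, 1.7, 5.5]
finger_gap: 25.7
grip_force: 30.3
```

step_arm(rows=[[[0,0,0],0],[[0,0,0],0],[[0,0,0],0],[[0,0,0],0],[[0,0,0],0],[[0,0,-10],0],[[0,0,-40],0],[[0,0,-80],0],[[0,0,-125],0],[[0,0,-170],0],[[0,0,-215],0],[[0,0,-215],0]], fingers=0.8)

```text
time: 10.2
tool_pos: [648.6, -260.3, 320.2]
tcp_rot: [-179.6, 0.8, 180.0]
ft_force: [0.1, -0.6, 1.6]
finger_gap: 68.1
grip_force: 0.0
```

step_arm(rows=[[[45,8,0],0],[[90,16,0],0],[[135,24,0],0],[[180,32,0],0],[[210,36,0],0],[[210,36,0],0],[[210,36,0],0]])

```text
time: 10.9
tool_pos: [436.1, -223.2, 310.0]
tcp_rot: [-179.9, 0.1, 179.9]
ft_force: [0.8, -0.3, 0.3]
finger_gap: 68.6
grip_force: 0.0
```

```bash
python3 - <<'E'
from h import *
for i in range(3): im=snapshot("wrist")
c=get_calibration("wrist");cv2.imwrite("pics/w7.png",im)
print(r.sense()["tool_pos"],shift((435.8,-222.8),108).round(1)); print(tree(im,c,(436,-223),38,20))
T=snapshot("top");S=snapshot("scene");cv2.imwrite("pics/s7.png",S[140:300,160:440])
E
```

```text
[ 436.87181557 -223.13332911  309.09677259] [  1.2   0.4 201.1]
(array([ 435.3, -222.3]), np.float64(36.3), 137, 161, np.float64(0.29))
```

View pics/w7.png

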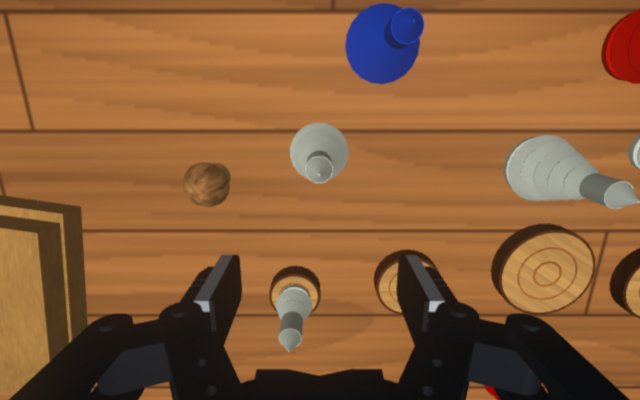

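The small tree stands on the smallest slice at (295,292). The large tree is at (319,155), directly below the gripper. I'll descend and grip it.

step_arm(rows=[[[1,0.5,45],0],[[1,0.5,90],0],[[1,0.5,130],0],[[1,0.5,155],0],[[1,0.5,175],0],[[1,0.5,190],0],[[1,0.5,201],0],[[1,0.5,201],0],[[1,0.5,201],0]])

```text
time: 12.05
tool_pos: [435.6, -222.8, 108.6]
tcp_rot: [-180.0, 0.0, 180.0]
ft_force: [0.4, -0.9, 0.8]
finger_gap: 68.1
grip_force: 0.0
```

step_arm(rows=[[[0,0,0],0],[[0,0,0],0],[[0,0,0],0],[[0,0,0],0],[[0,0,0],0],[[0,0,0],0],[[0,0,0],0],[[0,0,0],0],[[0,0,0],0],[[0,0,0],0]], fingers=0)

```text
time: 13.05
tool_pos: [435.9, -223.3, 109.7]
tcp_rot: [-179.9, 0.1, 180.0]
ft_force: [-2.7, -0.6, 8.7]
finger_gap: 22.1
grip_force: 59.0
```

step_arm(rows=[[[0,0,-15],0],[[0,0,-40],0],[[0,0,-80],0],[[0,0,-120],0],[[0,0,-165],0],[[0,0,-200],0],[[0,0,-200],0],[[0,0,-200],0]])

```text
time: 13.85
tool_pos: [435.5, -222.7, 309.3]
tcp_rot: [-179.9, 0.1, 180.0]
ft_force: [0.8, -0.3, -2.7]
finger_gap: 19.3
grip_force: 25.1
```

```bash
python3 - <<'E'
from h import *
for i in range(3): im=snapshot("wrist")
s=r.sense();print(s["tool_pos"],s["finger_gap"],s["grip_force"],s["ft_force"],shift((628,273.3)).round(1))
E
```

```text
[ 434.31681785 -222.00568552  306.1482996 ] 19.06264538581264 25.17171041399706 [-0.82826747  0.34789445 -1.86166033] [-1.934e+02  4.954e+02  3.000e-01]
```

The opening of 19 mm is suspiciously small, so I'll check.

```bash
python3 - <<'E'
from h import *
im=snapshot("wrist"); a=im[100:400,160:480]
S=snapshot("scene")[60:260,140:400]
cv2.imwrite("pics/w8.png",np.hstack([cv2.resize(a,(400,375)),cv2.resize(S,(400,375))]));s=r.sense();print(s["finger_gap"],s["grip_force"])
E
```

```text
19.625755978585303 25.16553511892198
```

View pics/w8.png

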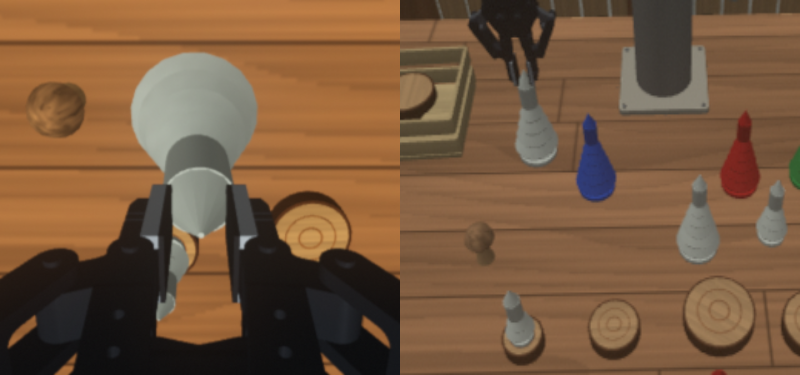

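The large tree is held only by its pointed tip, because the pads sit too high. I'll put it straight back and grip it lower.

step_arm(rows=[[[0,0,25],0],[[0,0,60],0],[[0,0,95],0],[[0,0,130],0],[[0,0,155],0],[[0,0,172],0],[[0,0,182],0],[[0,0,188],0],[[0,0,190],0],[[0,0,190],0],[[0,0,190],0]])

```text
time: 15.2
tool_pos: [435.7, -222.9, 118.9]
tcp_rot: [-179.9, 0.1, 180.0]
ft_force: [-0.2, -0.1, -1.5]
finger_gap: 19.5
grip_force: 25.2
```

step_arm(rows=[[[0,0,1],0],[[0,0,2],0],[[0,0,3],0],[[0,0,3],0],[[0,0,3],0]])

```text
time: 15.7
tool_pos: [435.0, -222.5, 114.9]
tcp_rot: [180.0, -0.0, 180.0]
ft_force: [-0.0, -0.5, -0.7]
finger_gap: 19.4
grip_force: 25.2
```

step_arm(rows=[[[0,0,1],0],[[0,0,2],0],[[0,0,2],0],[[0,0,2],0]])

```text
time: 16.1
tool_pos: [435.9, -223.3, 114.4]
tcp_rot: [-179.9, 0.1, 180.0]
ft_force: [-2.0, -0.5, 6.9]
finger_gap: 19.5
grip_force: 28.1
```

step_arm(rows=[[[0,0,0],0],[[0,0,0],0],[[0,0,0],0],[[0,0,0],0],[[0,0,0],0],[[0,0,5],0],[[0,0,11],0],[[0,0,17],0],[[0,0,17],0],[[0,0,17],0]], fingers=0.8)

```text
time: 17.1
tool_pos: [434.8, -222.3, 95.4]
tcp_rot: [180.0, -0.0, 180.0]
ft_force: [0.2, -0.5, 0.4]
finger_gap: 67.9
grip_force: 0.0
```

step_arm(rows=[[[0,0,0],0],[[0,0,0],0],[[0,0,0],0],[[0,0,0],0],[[0,0,0],0],[[0,0,0],0],[[0,0,0],0],[[0,0,0],0],[[0,0,0],0],[[0,0,0],0]], fingers=0)

```text
time: 18.1
tool_pos: [435.4, -222.8, 96.3]
tcp_rot: [-180.0, 0.0, 180.0]
ft_force: [-0.9, -2.2, 5.3]
finger_gap: 26.5
grip_force: 29.8
```

```bash
python3 - <<'E'
from h import *
im=snapshot("wrist"); a=im[100:400,160:480]
S=snapshot("scene")[60:260,140:400]
cv2.imwrite("pics/w9.png",np.hstack([cv2.resize(a,(400,375)),cv2.resize(S,(400,375))]))
E
```

```text
(no output)
```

View pics/w9.png

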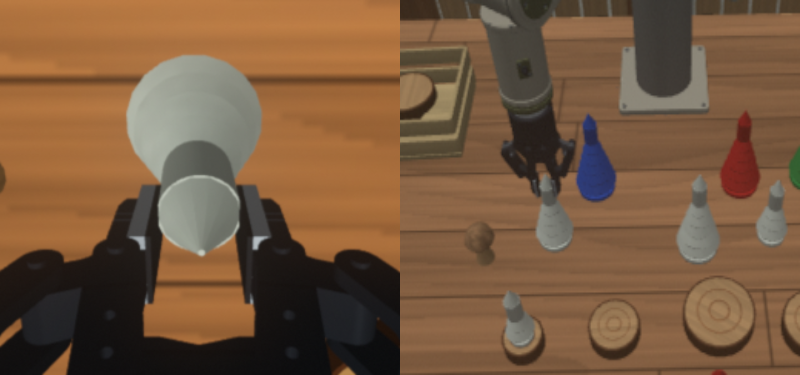

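The pads are now on the straight cylinder and the tree is upright. I'll lift and carry it to the large slice.

step_arm(rows=[[[0,0,-15],0],[[0,0,-40],0],[[0,0,-80],0],[[0,0,-120],0],[[0,0,-160],0],[[0,0,-190],0],[[0,0,-190],0]], squeeze=40)

```text
time: 18.9
tool_pos: [436.7, -223.2, 291.8]
tcp_rot: [-179.8, 0.4, 180.0]
ft_force: [-0.0, 0.0, -1.2]
finger_gap: 26.3
grip_force: 39.6
```

step_arm(rows=[[[-13,32,0],0],[[-29,75,0],0],[[-46,118,0],0],[[-63,161,0],0],[[-80,204,0],0],[[-97,247,0],0],[[-114,290,0],0],[[-131,333,0],0],[[-148,376,0],0],[[-165,419,0],0],[[-182,462,0],0],[[-192,488,0],0]])

```text
time: 20.1
tool_pos: [626.5, 268.7, 283.7]
tcp_rot: [-180.0, -0.2, -179.9]
ft_force: [0.0, 0.5, -0.9]
finger_gap: 26.0
grip_force: 39.6
```

step_arm(rows=[[[-1,8,0],0],[[-1,8,0],0],[[-1,8,0],0]])

```text
time: 20.4
tool_pos: [627.8, 272.5, 285.2]
tcp_rot: [-179.9, -0.1, 180.0]
ft_force: [-0.1, 0.3, -0.6]
finger_gap: 26.5
grip_force: 39.7
```

```bash
python3 - <<'E'
from h import *
P=[]
for i in range(4): im=snapshot("wrist");P.append(r.sense()["tool_pos"])
cv2.imwrite("pics/w10.png",im)
s=r.sense();print(np.mean(P,0),s["finger_gap"],s["grip_force"],s["ft_force"],shift((628,273.3)).round(1))
E
```

```text
[628.18919418 272.0198867  286.09241486] 26.21868510061489 39.66724365376649 [ 0.03530235 -0.47914478 -0.67534846] [ 0.4  1.2 -0. ]
```

step_arm(rows=[[[0,1,30],0],[[0,1,70],0],[[0,1,105],0],[[0,1,130],0],[[0,1,147],0],[[0,1,157],0],[[0,1,162],0],[[0,1,162],0],[[0,1,162],0]])

```text
time: 21.5
tool_pos: [629.2, 274.7, 125.6]
tcp_rot: [180.0, 0.1, 180.0]
ft_force: [0.2, -0.0, -1.3]
finger_gap: 26.1
grip_force: 39.7
```

step_arm(rows=[[[0,0,0.7],0],[[0,0,1.4],0],[[0,0,2],0],[[0,0,2],0],[[0,0,2],0]])

```text
time: 22.0
tool_pos: [628.3, 274.4, 121.9]
tcp_rot: [-180.0, -0.0, 180.0]
ft_force: [0.6, -0.1, -1.9]
finger_gap: 26.6
grip_force: 39.7
```

step_arm(rows=[[[0,0,0.7],0],[[0,0,1.4],0],[[0,0,1.4],0],[[0,0,1.4],0]])

```text
time: 22.4
tool_pos: [628.8, 274.4, 121.4]
tcp_rot: [180.0, 0.1, 180.0]
ft_force: [0.1, -1.4, 5.0]
finger_gap: 26.1
grip_force: 40.3
```

step_arm(rows=[[[0,0,0],0],[[0,0,0],0],[[0,0,0],0],[[0,0,0],0],[[0,0,0],0],[[0,0,-10],0],[[0,0,-35],0],[[0,0,-70],0],[[0,0,-110],0],[[0,0,-150],0],[[0,0,-185],0],[[0,0,-185],0]], fingers=0.8)

```text
time: 23.6
tool_pos: [630.6, 275.3, 314.7]
tcp_rot: [179.8, 0.7, 180.0]
ft_force: [-0.2, 0.0, 0.8]
finger_gap: 68.2
grip_force: 0.0
```

step_arm(rows=[[[45,-12,0],0],[[90,-24,0],0],[[135,-36,0],0],[[175,-47,0],0],[[194,-53,0],0],[[194,-53,0],0],[[194,-53,0],0]])

```text
time: 24.3
tool_pos: [434.3, 221.5, 306.1]
tcp_rot: [180.0, 0.1, 180.0]
ft_force: [0.5, 0.1, 0.5]
finger_gap: 68.5
grip_force: 0.0
```

```bash
python3 - <<'E'
from h import *
for i in range(3): im=snapshot("wrist")
c=get_calibration("wrist");cv2.imwrite("pics/w11.png",im)
f=tree(im,c,(434.8,221),32,20);print(f,r.sense()["tool_pos"],shift(f[0],78).round(1))
E
```

```text
(array([434.3, 220.1]), np.float64(30.4), 110, 136, np.float64(0.3)) [434.86618558 221.59050434 305.35616784] [  0.5  -1.5 227.4]
```

View pics/w11.png

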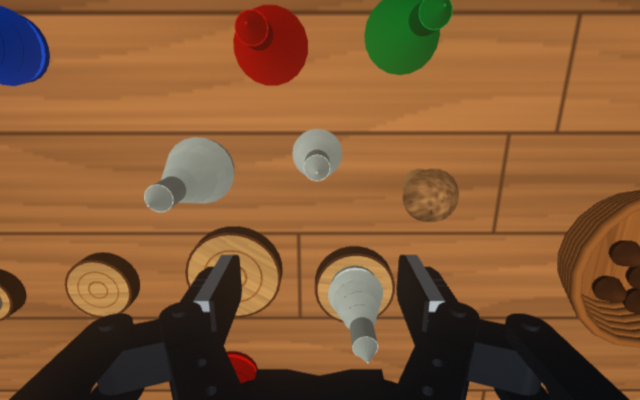

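The large tree stands on its slice at (355,292). The medium tree is at (317,155), below the gripper. I'll grip it low.

step_arm(rows=[[[0.5,-1,45],0],[[0.5,-1,90],0],[[0.5,-1,130],0],[[0.5,-1,165],0],[[0.5,-1,190],0],[[0.5,-1,210],0],[[0.5,-1,222],0],[[0.5,-1,227],0],[[0.5,-1,227],0],[[0.5,-1,227],0]])

```text
time: 25.45
tool_pos: [434.7, 220.8, 79.5]
tcp_rot: [180.0, 0.1, 180.0]
ft_force: [-0.3, -0.5, 0.7]
finger_gap: 68.3
grip_force: 0.0
```

step_arm(rows=[[[0,0,0],0],[[0,0,0],0],[[0,0,0],0],[[0,0,0],0],[[0,0,0],0],[[0,0,0],0],[[0,0,0],0],[[0,0,0],0],[[0,0,0],0],[[0,0,0],0]], fingers=0)

```text
time: 26.45
tool_pos: [434.5, 220.6, 79.4]
tcp_rot: [180.0, 0.1, 180.0]
ft_force: [0.4, -1.5, 5.6]
finger_gap: 26.0
grip_force: 39.2
```

step_arm(rows=[[[0,0,-15],0],[[0,0,-40],0],[[0,0,-80],0],[[0,0,-120],0],[[0,0,-160],0],[[0,0,-200],0],[[0,0,-210],0],[[0,0,-210],0],[[0,0,-210],0]])

```text
time: 27.35
tool_pos: [433.2, 220.3, 286.7]
tcp_rot: [-180.0, -0.1, 180.0]
ft_force: [0.2, 0.2, -1.7]
finger_gap: 26.5
grip_force: 39.6
```

step_arm(rows=[[[-14,-22,0],0],[[-36,-58,0],0],[[-60,-97,0],0],[[-84,-136,0],0],[[-108,-175,0],0],[[-132,-214,0],0],[[-156,-253,0],0],[[-178,-289,0],0],[[-193,-314,0],0],[[-193,-314,0],0],[[-193,-314,0],0]])

```text
time: 28.45
tool_pos: [625.6, -93.9, 285.1]
tcp_rot: [179.9, -0.3, 179.9]
ft_force: [-0.8, 0.8, -0.5]
finger_gap: 26.0
grip_force: 39.6
```

```bash
python3 - <<'E'
from h import *
P=[]
for i in range(4): im=snapshot("wrist");P.append(r.sense()["tool_pos"])
s=r.sense();print(np.mean(P,0),s["finger_gap"],s["grip_force"],s["ft_force"],shift((627.9,-93.3),104).round(1))
E
```

```text
[625.8580261  -92.65918231 286.99587034] 26.259540548552025 39.63103817339743 [ 0.26252562  0.48392762 -0.52776755] [ -1.9  -1.  184. ]
```

step_arm(rows=[[[-2,-0.5,30],0],[[-2,-0.5,70],0],[[-2,-0.5,110],0],[[-2,-0.5,140],0],[[-2,-0.5,160],0],[[-2,-0.5,172],0],[[-2,-0.5,179],0],[[-2,-0.5,181],0],[[-2,-0.5,181],0],[[-2,-0.5,181],0]])

```text
time: 29.65
tool_pos: [629.6, -94.3, 109.1]
tcp_rot: [-180.0, 0.1, 180.0]
ft_force: [0.6, -0.2, -1.5]
finger_gap: 25.9
grip_force: 39.6
```

step_arm(rows=[[[0,0,0.7],0],[[0,0,1.4],0],[[0,0,2],0],[[0,0,2],0],[[0,0,2],0]])

```text
time: 30.15
tool_pos: [628.6, -94.1, 105.4]
tcp_rot: [180.0, -0.0, 180.0]
ft_force: [-0.2, 0.6, -0.5]
finger_gap: 26.2
grip_force: 39.6
```

step_arm(rows=[[[0,0,0.7],0],[[0,0,1.3],0],[[0,0,1.3],0],[[0,0,1.3],0]])

```text
time: 30.55
tool_pos: [628.9, -94.2, 104.5]
tcp_rot: [-180.0, 0.0, 180.0]
ft_force: [-0.6, 0.2, 1.8]
finger_gap: 25.8
grip_force: 39.9
```

step_arm(rows=[[[0,0,0],0],[[0,0,0],0],[[0,0,0],0],[[0,0,0],0],[[0,0,0],0],[[0,0,-10],0],[[0,0,-35],0],[[0,0,-70],0],[[0,0,-110],0],[[0,0,-150],0],[[0,0,-195],0],[[0,0,-215],0]], fingers=0.8)

```text
time: 31.75
tool_pos: [629.9, -94.3, 326.1]
tcp_rot: [-179.9, 0.4, 180.0]
ft_force: [1.0, 0.1, 0.4]
finger_gap: 68.6
grip_force: 0.0
```

step_arm(rows=[[[34,32,0],0],[[68,64,0],0],[[102,96,0],0],[[136,128,0],0],[[160,150,0],0],[[172,161,0],0],[[172,161,0],0],[[172,161,0],0]])

```text
time: 32.55
tool_pos: [457.3, 66.7, 319.8]
tcp_rot: [-180.0, 0.1, 180.0]
ft_force: [0.2, 0.2, 0.3]
finger_gap: 68.0
grip_force: 0.0
```

```bash
python3 - <<'E'
from h import *
for i in range(3): im=snapshot("wrist")
c=get_calibration("wrist");cv2.imwrite("pics/w12.png",im)
f=tree(im,c,(456.5,67.5),44,20);print(f,r.sense()["tool_pos"],shift(f[0],114).round(1))
E
```

```text
(array([456.4,  68.2]), np.float64(42.2), 159, 182, np.float64(0.31)) [457.38099863  66.15538768 319.0141621 ] [  0.9   2.1 205. ]
```

View pics/w12.png

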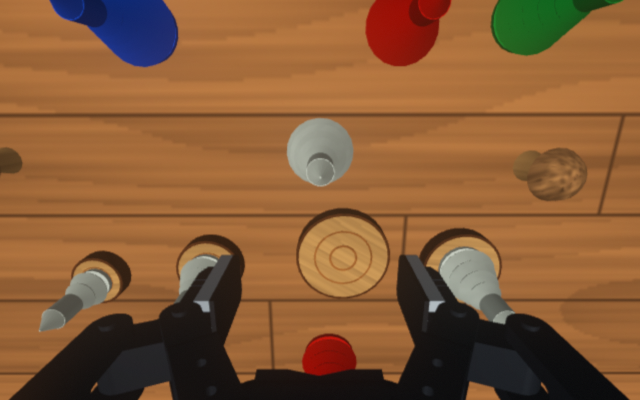

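Three trees are standing on their slices. The largest tree is at (320,155), below the gripper.

step_arm(rows=[[[1,1.5,45],0],[[1,1.5,90],0],[[1,1.5,130],0],[[1,1.5,160],0],[[1,1.5,180],0],[[1,1.5,195],0],[[1,1.5,204],0],[[1,1.5,204],0],[[1,1.5,204],0]])

```text
time: 33.6
tool_pos: [456.2, 68.2, 115.7]
tcp_rot: [-180.0, 0.0, 179.9]
ft_force: [-0.4, -0.1, -0.3]
finger_gap: 68.6
grip_force: 0.0
```

step_arm(rows=[[[0,0,0],0],[[0,0,0],0],[[0,0,0],0],[[0,0,0],0],[[0,0,0],0],[[0,0,0],0],[[0,0,0],0],[[0,0,0],0],[[0,0,0],0],[[0,0,0],0]], fingers=0)

```text
time: 34.6
tool_pos: [456.5, 68.4, 116.2]
tcp_rot: [-180.0, 0.1, 180.0]
ft_force: [-0.2, -1.0, 6.5]
finger_gap: 26.0
grip_force: 39.4
```

step_arm(rows=[[[0,0,-15],0],[[0,0,-40],0],[[0,0,-75],0],[[0,0,-90],0],[[0,0,-90],0],[[0,0,-90],0]])

```text
time: 35.2
tool_pos: [455.3, 68.5, 203.9]
tcp_rot: [180.0, -0.1, 180.0]
ft_force: [-0.5, 0.3, -2.2]
finger_gap: 26.1
grip_force: 39.7
```

```bash
python3 - <<'E'
from h import *
P=[]
for i in range(4): im=snapshot("wrist");P.append(r.sense()["tool_pos"])
s=r.sense();print(np.mean(P,0),s["finger_gap"],s["grip_force"],s["ft_force"],shift((607.5,101)).round(1))
E
```

```text
[454.63526787  68.45552198 203.10403565] 26.224737381488012 39.70000877727216 [-0.41107121 -0.95807616 -1.69582849] [-152.8   32.6   -0.5]
```

step_arm(rows=[[[-20,4,0],0],[[-55,12,0],0],[[-95,21,0],0],[[-130,28,0],0],[[-152,33,0],0],[[-152,33,0],0],[[-152,33,20],0],[[-152,33,40],0],[[-152,33,52],0],[[-152,33,57],0],[[-152,33,57],0],[[-152,33,57],0]])

```text
time: 36.6
tool_pos: [608.1, 101.4, 149.1]
tcp_rot: [180.0, 0.1, 180.0]
ft_force: [0.5, 0.7, -1.9]
finger_gap: 25.9
grip_force: 39.7
```

```bash
python3 - <<'E'
from h import *
P=[]
for i in range(4): im=snapshot("wrist");P.append(r.sense()["tool_pos"])
s=r.sense();print(np.mean(P,0),s["ft_force"],shift((607.5,101),140).round(1))
E
```

```text
[608.40394924 101.45536091 149.48263289] [-0.04090543  0.29688012 -2.54207727] [ 0.9 -0.4  9.3]
```

step_arm(rows=[[[0.5,-0.3,3],0],[[0.5,-0.3,5],0],[[0.5,-0.3,6],0],[[0.5,-0.3,7],0],[[0.5,-0.3,7],0],[[0.5,-0.3,7],0]])

```text
time: 37.4
tool_pos: [607.3, 101.1, 141.3]
tcp_rot: [-180.0, 0.0, 180.0]
ft_force: [0.8, -0.7, 0.0]
finger_gap: 26.0
grip_force: 39.8
```

step_arm(rows=[[[0,0,0.7],0],[[0,0,1.2],0],[[0,0,1.2],0],[[0,0,1.2],0]])

```text
time: 37.8
tool_pos: [608.0, 101.1, 141.4]
tcp_rot: [-180.0, 0.1, 180.0]
ft_force: [-1.8, -1.0, 5.9]
finger_gap: 26.3
grip_force: 40.6
```

It's in contact with the slice, so I'll release, rise, and back away for a final look.

step_arm(rows=[[[0,0,0],0],[[0,0,0],0],[[0,0,0],0],[[0,0,0],0],[[0,0,0],0],[[0,0,-10],0],[[0,0,-35],0],[[0,0,-70],0],[[0,0,-110],0],[[0,0,-150],0],[[0,0,-190],0],[[0,0,-190],0]], fingers=0.8)

```text
time: 39.0
tool_pos: [609.6, 101.3, 339.2]
tcp_rot: [179.9, 0.7, 180.0]
ft_force: [0.6, -0.5, 0.6]
finger_gap: 68.3
grip_force: 0.0
```

step_arm(rows=[[[45,0,0],0],[[90,0,0],0],[[135,0,0],0],[[180,0,0],0],[[210,0,0],0],[[210,0,0],0],[[210,0,0],0]])

```text
time: 39.7
tool_pos: [397.3, 101.3, 330.8]
tcp_rot: [180.0, 0.1, 180.0]
ft_force: [-0.2, 0.3, -0.5]
finger_gap: 68.4
grip_force: 0.0
```

```bash
python3 - <<'E'
from h import *
S=snapshot("scene");W=snapshot("wrist")
cv2.imwrite("pics/final.png",np.vstack([cv2.resize(S[120:320,120:520],(600,300)),cv2.resize(W,(480,300))[:, :480] if 0 else cv2.resize(W[100:400],(600,281))]))
T=snapshot("top");ct=get_calibration("top");c=get_calibration("wrist")
for n,p,R in(("large",(628,273.3),38),("largest",(607.5,101),44),("medium",(627.9,-93.3),32),("small",(645.4,-258.4),26)):
    for I,C in((T,ct),(W,c)):
        try: print(n,p,tree(I,C,p,R,45))
        except Exception as e: print(n,repr(e)[:50])
E
```

```text
large (628, 273.3) (array([623.9, 271.6]), np.float64(35.8), 60, 90, np.float64(0.35))
large (628, 273.3) (array([0., 0.]), np.float64(0.0), 0, 51, np.float64(nan))
largest (607.5, 101) (array([608. , 100.1]), np.float64(41.5), 87, 94, np.float64(0.45))
largest (607.5, 101) (array([602.6, 101.1]), np.float64(42.4), 111, 235, np.float64(0.98))
medium (627.9, -93.3) (array([629.4, -95.3]), np.float64(29.1), 66, 68, np.float64(0.63))
medium AssertionError()
small (645.4, -258.4) (array([ 646. , -258.6]), np.float64(23.6), 38, 60, np.float64(0.51))
small (645.4, -258.4) (array([ 645.4, -258.2]), np.float64(26.0), 49, 174, np.float64(2.93))
  return _methods._mean(a, axis=axis, dtype=dtype,
  ret = ret.dtype.type(ret / rcount)
```

View pics/final.png

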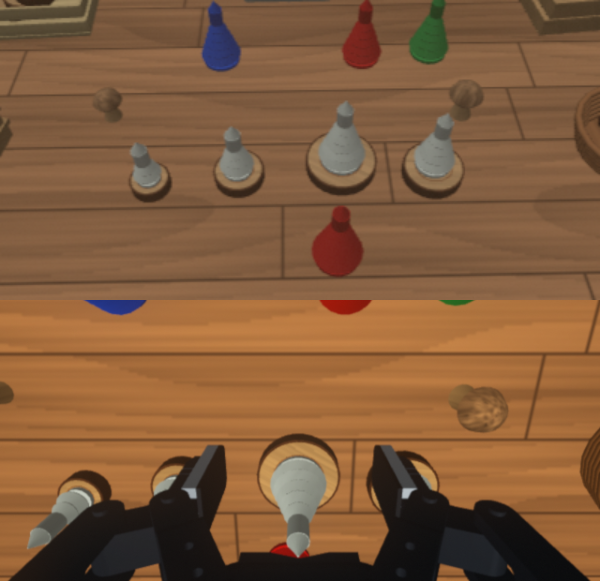

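The final view shows all four trees upright and centred on their matching slices, with both mushrooms standing where they were.

```bash
python3 -c "
from bench import r
print(r.hand_in())"
```

```text
the job is handed in; nothing more can be done
None
```

All four white trees stand upright on their matching slices, within about 2 mm of centre (about 4 mm for the second largest), both mushrooms are untouched, and the job is handed in at about 40 s; my first grip on the second-largest tree was too high, so I set it back down and gripped it again.

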